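# Lock the model clamp with a flat screwdriver

### The arm

A 6-joint arm with a two-finger parallel gripper is mounted at the origin on the work surface. World frame = base frame: x ahead of the robot, y to its left, z up, the work surface at z = 0. Lengths are in m, angles in rad, forces in N, time in s.
With the tool pointing down it reaches from about 0.3 to 0.85 m from the base axis. Payload 5.4 kg.
Tool frame: the origin (TCP) lies on the centre line of the jaws, within the pads' length; the fingertips stand 19 mm ahead of it and the grasp point (between the pads) is the TCP; z points along the fingers, y is the line along which they close (so a half turn about z gives the same grasp; the last joint's range is limited). The gripper opens to 85 mm and grips with 20 to 120 N. Pads are 22 mm wide; open, the fingers measure 114 mm over their backs; the gripper's body (76 mm by 85 mm) begins 54 mm behind the grasp point. The pads swing forward as they close: fully open they stand 13 mm farther back than shut.
Start: joints at [0.909, 0.158, 1.597, -0, 1.386, -0.21], TCP at [0.251, 0.517, 0.214] pointing down, gripper open.
Joint ranges: [-2.91, 2.91], [-0.94, 2.29], [0.18, 2.7], [-1.29, 4.43], [0.17, 2.64], [-3, 3]. Speed limits (rad/s): [2.57, 2.57, 3.14, 3.14, 3.14, 3.14].

### API

Orientations are given as [roll, pitch, yaw] about the fixed x, y, z axes, in that order (R = Rz(yaw) Ry(pitch) Rx(roll)).
In Python, from rig import get_obs, capture, hand_in gives the robot as it stands.
- The arm moves only by the tool arm_command, never from a script. Its argument "series" is a list of rows, each a list of 3 entries, a list of its own where there are three numbers: the closure, from 0 (fully open) to 1 (shut), then the shift along the tool's x, y, z in cm, then the turn, a rotation vector about the tool's x, y, z in degrees. In form: [[jaw, [x, y, z], [rx, ry, rz]], ...]. A call has 1 to 8 rows; each row shifts and turns the commanded pose from where the row before left it, along the tool's axes as they then stand; what a row does not reach is not made up. A row lasts 1/10 s, in which the tool goes at most 50 mm and 8.59 degrees, less where a joint would pass 70% of its speed; a pose out of reach is approached as far as the arm can. A call with a gripper value outside its range is refused whole. The fingers move at their own pace and stop on an object; the grip force is fixed at half the most. Time passes only in rows, so rows that do not move let the fingers close. It gives the time, the measured TCP pose, the force, the opening and the grip force at its end, in the units of the state.
- get_obs(): the state, without advancing time (a new reading comes with each control period).
- capture(name): name is "side" or "top"; returns a dict with "frame" (400x640x3 uint8, blue, green, red), "K" (3x3 intrinsics, pixels), "R" (3x3) and "t" (3): a world point X has camera coordinates R X + t. Camera axes: x right, y down, z forward; pixel columns grow to the right and rows downward; lengths in m; the calibration is good to about 2 mm. A picture is of the moment at which its call begins. There is no depth.
- hand_in(): hands the job in; it is judged then, once.
The state is a dict: "t": time; "q": joint angles; "joint_velocities": joint speeds; "tau": joint torques, N m; "eef_pos": TCP position; "tcp_rot": TCP orientation; "force": force on the tool from outside, world axes, zero at the start; "moment": the same for the moment, N m; "gripper_width": opening from 0.0 (shut) to 1.0 (fully open); "grip_force": force on a finger pad.
Only numpy, scipy, OpenCV 4.12 (cv2) and the standard library are available. Lean on these libraries where they do the work, as an engineer would, in place of code of your own. Each camera call takes 0.05 s, during which the arm holds its last target. There are 200 camera calls.

### The job

Take the flat screwdriver from its stand, rest its blade lightly on the recessed slotted screw of the model clamp and rotate it until the blade drops into the slot, then turn the screw a quarter turn clockwise, up to its stop but without forcing it, so that the latch tongue swings over the plate of the plaster model. Then put the screwdriver back upright in its stand, all the way down, and leave the model and the other things on the bench where they are.

Things in the scene. Friction and masses are not known exactly. Their poses are not given: they have to be found in the camera images.
- driver: Flat screwdriver, 152 mm long, 0.1 to 0.2 kg, standing blade down in the stand. Origin on its axis at the underside of its round steel bolster (34 mm across, 5 mm thick), where the 8 mm round shank begins; z points up along the black square handle, 24 x 24 mm, flats across the driver's x and y, from z = 5 to 83 mm, 4 mm cap above. Grip it around z = 50 mm.
- driver_tip (a point): Centre of the screwdriver's blade tip, 65 mm below the driver's origin; axes as the driver's. The blade is 14 mm wide along x and 2.5 mm thick along y, over the last 16 mm.
- stand: Fixed wooden block, 64 x 64 x 75 mm high, with an upright square 20 x 20 mm through hole in its middle (edge chamfered 3 mm), sides along its x and y. Origin at the centre of its underside, on the bench. The screwdriver hangs in the hole with its bolster on the block's top: its origin is then 75 mm above the stand's.
- clamp: Fixed aluminium base plate, 150 (its x) x 90 (its y) x 18 mm high, origin at the centre of its underside on the bench. At x = -45 mm, y = 0 stands an upright round steel collar, 32 mm outside, bore 23.6 mm, its rim 44 mm above the bench; the slotted screw sits in it, 4 mm below the rim. The plaster model lies on the other half.
- screw_top (a point): Centre of the top of the screw's head (22 mm across), 40 mm above the bench. The head is sprung: it yields up to 6 mm down, 2 N to start, 0.8 N more per mm, and springs back. Its slot, 4.5 mm wide and deep, runs right across. The axes here are at first the clamp's: the slot's direction is not measured; it begins within 0.72 rad either side of the clamp's x axis.
- lock_screw (a joint): Angle turned by the screw from its open start (0 rad), growing clockwise seen from above, to a hard stop at 1.62 rad (locked); backwards there is a stop at -0.4 rad. It turns stiffly with friction (about 0.05 N m), stays where it is left, and does not give way to a blade rubbing lightly on the head.
- tongue_tip (a point): End of the flat steel latch tongue that lies round the foot of the collar, 45 mm from the screw's axis, about 30 mm above the bench. It turns with the screw: at the start it points along the clamp's +y, locked it points along the clamp's +x, over the rim of the model's plate.
- model: Plaster dental model with a row of teeth, 0.15 to 0.3 kg, on a white plate 80 x 76 x 5 mm, 25 mm high in all, loose on the clamp's base plate. Origin at the centre of its underside. Not to be moved.
- jar: Bystander: small closed jar, 38 mm across, 34 mm high, origin at the centre of its underside.
- dish: Bystander: small white ceramic bowl, 56 mm across, 22 mm high, origin at the centre of its underside.
- tray: Bystander: round firing tray, 60 mm across, 10 mm thick with three upright pins 20 mm long, origin at the centre of its underside.
Mind the look-alikes: they are no part of the job. There is more than one size of the driver; the one meant has the size given above.

How it is judged:
By the outcome, as a careful person would: the job done as asked, in the order asked, and still so for the second after the job is handed in, with the robot touching nothing.
It also fails if it takes over 72 s, if anything falls off the work surface, if the arm or the gripper's body presses on something with over 40 N, if the wrist force passes 120 N, or if a joint passes its speed limit or range.

## Working session

There is one attempt and no reset: what is moved stays moved. The work goes in short steps, Python scripts to look and compute and a tool call to move; the robot and the scene stay as the last step left them, time stands still between calls to the robot, and variables do not carry over. Pictures are saved under pics/ and viewed, at most 12 in all, crops included, and the job is handed in when it is done.

Besides the shell and the picture viewer there is one more tool, called by a JSON object that holds its "method" and its "body". arm_command: Moves the arm, as the interface text tells. Its arguments: {"type":"object","properties":{"series":{"type":"array"}},"required":["series"]}

```bash
mkdir -p pics; ls
python3 - <<'E'
from rig import get_obs,capture
import cv2,numpy as np,pickle
o=get_obs();print(o)
for n in("top","side"):
    c=capture(n);cv2.imwrite(f"pics/{n}0.png",c["frame"]);pickle.dump(c,open(n+".pkl","wb"))
    print(n,c["K"],c["R"],c["t"],-c["R"].T@c["t"])
E
```

```text
pics
{'t': 0.0, 'q': array([ 9.08903930e-01,  1.59046223e-01,  1.59826286e+00,  1.96413315e-05,
        1.38622521e+00, -2.10122659e-01]), 'joint_velocities': array([ 0.00012752,  0.00179972, -0.00046355, -0.00024895, -0.00146357,
        0.0007861 ]), 'tau': array([-1.18461907e-03, -3.96017611e+01, -3.31418896e+01, -5.72491845e-04,
        8.70521588e-03,  2.95954962e-06]), 'eef_pos': array([0.25063632, 0.51677559, 0.2127032 ]), 'tcp_rot': array([-3.13969775e+00, -4.23860842e-04,  2.68981889e+00]), 'force': array([-0.23232269,  0.18944034, -0.04488251]), 'moment': array([ 0.00822961, -0.00247056, -0.00976527]), 'grip_force': 0.0, 'gripper_width': 0.9992486221691159}
top [[448.32014351   0.         318.71544014]
 [  0.         448.32014351 198.72339507]
 [  0.           0.           1.        ]] [[ 0.00185034 -0.99987416  0.01575577]
 [-0.99975137 -0.00219976 -0.02218906]
 [ 0.02222093 -0.0157108  -0.99962963]] [-0.08806233  0.5464113   1.07509746] [ 0.52254873 -0.06995864  1.08821112]
side [[429.24624306   0.         328.10186389]
 [  0.         429.24624306 194.50797756]
 [  0.           0.           1.        ]] [[ 0.95043213 -0.31085079  0.0071102 ]
 [-0.22378234 -0.69973706 -0.6784464 ]
 [ 0.21587087  0.64322612 -0.7346155 ]] [-0.57533346  0.12526019  0.74547589] [ 0.41391989 -0.57070323  0.6367112 ]
```

View pics/top0.png

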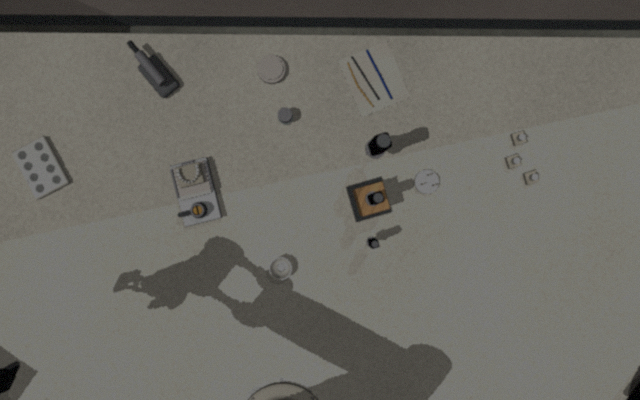

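View pics/side0.png

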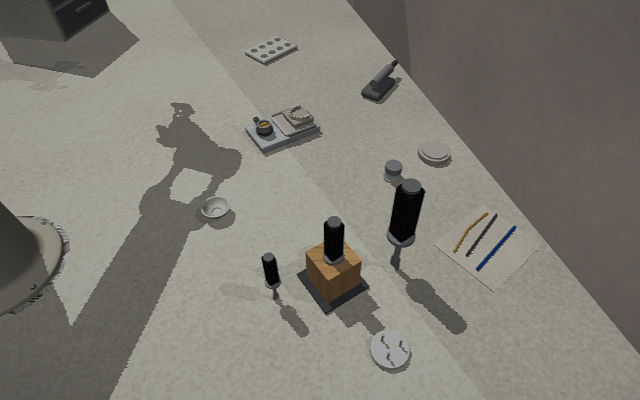

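Look-alikes for the driver are:
- **In the stand:** top (377,198), side (334,240).
- **Large free-standing one:** top (380,143), side (405,210).
- **Small one:** top (373,242), side (270,270).

The driver meant should be the one in the wooden stand. I'll check that in a close crop, along with the clamp.

Run:
```python
import cv2,numpy as np
t=cv2.imread("pics/top0.png");s=cv2.imread("pics/side0.png")
def cr(im,x,y,w,h,k):return cv2.resize(im[y:y+h,x:x+w],None,fx=k,fy=k,interpolation=cv2.INTER_CUBIC)
a=cr(t,340,170,64,56,6);b=cr(t,166,150,64,84,6)
c=cr(s,296,206,76,106,5);d=cr(s,240,96,84,60,5)
cv2.imwrite("pics/m1.png",np.clip(1.6*np.vstack([np.hstack([cr(t,340,170,60,50,6),cr(s,296,206,72,50,6)]),np.hstack([cr(t,168,184,60,46,6),cr(s,244,100,72,46,6)])]),0,255).astype(np.uint8))
```

```text
(no output)
```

View pics/m1.png

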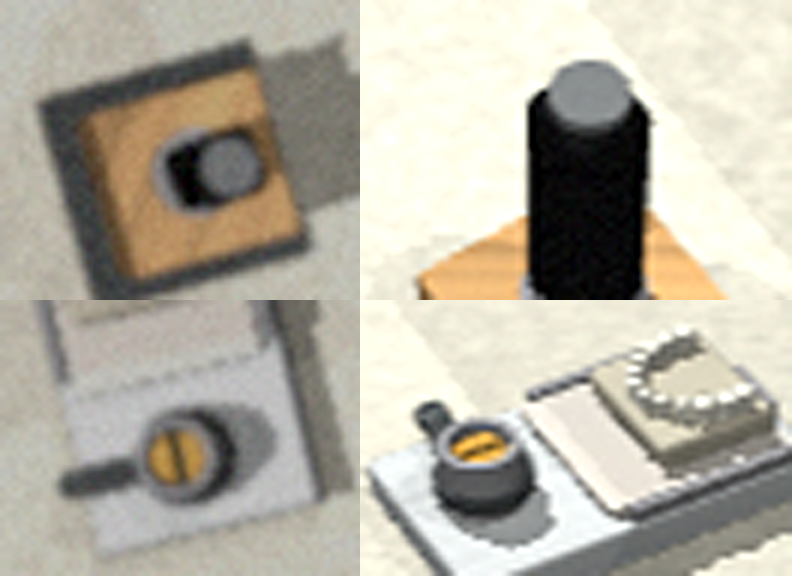

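The top-view crop confirms the driver in the stand, with its cap at about (378,197), and the screw's orange head at about (197,210) with a visible slot. Next I'll measure both.

```bash
cat > h.py <<'E'
import cv2,numpy as np,pickle
from rig import get_obs,capture
def ray(c,p):
    d=c["R"].T@np.linalg.inv(c["K"])@np.array([p[0],p[1],1.]);return -c["R"].T@c["t"],d
def onz(c,p,z):
    o,d=ray(c,p);return o+d*(z-o[2])/d[2]
def tri(c1,p1,c2,p2):
    A=[];b=[]
    for c,p in((c1,p1),(c2,p2)):
        o,d=ray(c,p);d=d/np.linalg.norm(d);M=np.eye(3)-np.outer(d,d);A.append(M);b.append(M@o)
    return np.linalg.lstsq(np.vstack(A),np.hstack(b),rcond=None)[0]
def proj(c,X):
    v=c["K"]@(c["R"]@np.asarray(X)+c["t"]);return v[:2]/v[2]
def blob(m,p):  # component containing/nearest p
    n,l,st,ce=cv2.connectedComponentsWithStats(m.astype(np.uint8))
    ys,xs=np.nonzero(m);i=np.argmin((xs-p[0])**2+(ys-p[1])**2)
    return l==l[ys[i],xs[i]]
def pts(m):
    ys,xs=np.nonzero(m);return np.c_[xs,ys].astype(float)
E
python3 - <<'E'
from h import *
T=pickle.load(open("top.pkl","rb"));S=pickle.load(open("side.pkl","rb"))
def orange(c):
    h=cv2.cvtColor(c["frame"],cv2.COLOR_BGR2HSV);return (h[...,0]>8)&(h[...,0]<25)&(h[...,1]>90)&(h[...,2]>40)
ce={}
for n,c,p in(("T",T,(198,210)),("S",S,(265,127))):
    m=orange(c);w=np.zeros_like(m);w[p[1]-9:p[1]+10,p[0]-12:p[0]+13]=1
    m=m&w;q=pts(m);hull=cv2.convexHull(q.astype(np.float32));M=cv2.moments(hull);ce[n]=(M["m10"]/M["m00"],M["m01"]/M["m00"])
    print(n,len(q),ce[n],onz(c,ce[n],.040))
print("screw tri",tri(T,ce["T"],S,ce["S"]))
# slot: dark pixels along head in both views
for n,c in(("T",T),("S",S)):
    ctr=onz(c,ce[n],.04);g=cv2.resize(c["frame"],None,fx=1,fy=1)
    # rectify head plane patch 0.1mm/px... sample on plane
    r=np.linspace(-.012,.012,121);best=[]
    g=np.float32(c["frame"][...,2])
    for a in np.deg2rad(np.arange(-90,90,2)):
        u=np.linspace(-.009,.009,37);v=np.linspace(-.0015,.0015,5)
        P=[proj(c,ctr+[x*np.cos(a)-y*np.sin(a),x*np.sin(a)+y*np.cos(a),0]) for x in u for y in v]
        P=np.float32(P);best.append(cv2.remap(g,P[:,0].copy(),P[:,1].copy(),cv2.INTER_LINEAR).mean())
    i=np.argsort(best)[:6];print(n,"slot deg world",(np.arange(-90,90,2)[i]),np.round(np.array(best)[i],1),np.mean(best))
# clamp plate edges: bright plate; use min rect on z=.018
# wood top face & cap
for n,c,p in(("T",T,(360,185)),("S",S,(345,262))):
    m=blob(orange(c),p);q=pts(m);Q=np.array([onz(c,x,.075)[:2] for x in q])
    print(n,"wood",cv2.minAreaRect(np.float32(Q)))
for n,c,p in(("T",T,(378,197)),("S",S,(334,222))):
    f=c["frame"].astype(int);m=(f.max(2)-f.min(2)<22)&(f.max(2)>38)&(f.max(2)<130)
    w=np.zeros_like(m);w[p[1]-8:p[1]+9,p[0]-10:p[0]+10]=1
    m=blob(m&w,p);q=pts(m);e=q.mean(0);ce["c"+n]=e;print(n,"cap",e,len(q),q.min(0),q.max(0),onz(c,e,.162), f[p[1],p[0]])
    b=(f.max(2)<30);b=blob(b,(p[0],p[1]+12) if n=="S" else (370,199));q=pts(b);print("handle",q.min(0),q.max(0),cv2.minAreaRect(np.float32(q)))
print("cap tri",tri(T,ce["cT"],S,ce["cS"]))
E
```

```text
T 66 (196.98776758409784, 209.89908256880733) [0.51920601 0.19689924 0.04      ]
S 37 (263.26666666666665, 124.06666666666665) [0.51812973 0.19866504 0.04      ]
screw tri [0.51854184 0.19665616 0.04143755]
T slot deg world [12 14 10 16  8 18] [66.6 66.7 66.9 66.9 67.3 67.4] 86.75968
S slot deg world [22 20 18 24 26 16] [106.9 107.  107.1 107.1 107.2 107.2] 117.492035
T wood ((0.5455994606018066, -0.20391350984573364), (0.06535271555185318, 0.07079034298658371), 15.994095802307129)
S wood ((0.5393242835998535, -0.223760724067688), (0.08493442833423615, 0.09455828368663788), 16.236440658569336)
T cap [376.         197.60294118] 136 [368. 191.] [383. 205.] [ 0.54571973 -0.20316262  0.162     ] [70 70 68]
handle [368. 194.] [375. 203.] ((371.2353210449219, 198.9412078857422), (9.701424598693848, 5.820855140686035), 75.96376037597656)
S cap [333.95104895 221.46853147] 143 [327. 216.] [343. 227.] [ 0.54511019 -0.20722231  0.162     ] [91 91 88]
handle [324. 221.] [343. 260.] ((333.5, 240.5), (39.0, 19.0), 90.0)
cap tri [ 0.54606552 -0.20385307  0.15766994]
```

Run:
```python
from h import *
T=pickle.load(open("top.pkl","rb"));S=pickle.load(open("side.pkl","rb"))
ce={}
for n,c,p,lo,hi in(("T",T,(379,197),55,85),("S",S,(334,221),70,110)):
    f=c["frame"].astype(int);m=(f.max(2)-f.min(2)<14)&(f.max(2)>lo)&(f.max(2)<hi)
    w=np.zeros_like(m);w[p[1]-6:p[1]+7,p[0]-8:p[0]+9]=1
    m=blob(m&w,p);q=pts(m);(x,y),_,_=cv2.minAreaRect(np.float32(q));e=(x,y);ce[n]=e;print(n,e,q.mean(0),len(q),onz(c,e,.162))
print(tri(T,ce["T"],S,ce["S"]))
# base edges of wood: left-front corner etc. : top-view wood bright face only
h=cv2.cvtColor(T["frame"],cv2.COLOR_BGR2HSV);m=(h[...,0]>8)&(h[...,0]<25)&(h[...,1]>90)&(h[...,2]>105)
m=blob(m,(360,185));Q=np.float32([onz(T,x,.075)[:2] for x in pts(m)]);print(cv2.minAreaRect(Q))
print("big",onz(S,(395,265),0),"small",onz(S,(275,297),0))
```

```text
T (378.0, 197.5) [378.06060606 197.43939394] 66 [ 0.5459423  -0.20731403  0.162     ]
S (333.5, 221.0) [333.87931034 220.9137931 ] 116 [ 0.54477277 -0.20621241  0.162     ]
[ 0.54523884 -0.2069986   0.16282619]
((0.5462722182273865, -0.20735779404640198), (0.06125340610742569, 0.061006706207990646), 16.354923248291016)
big [ 6.60523288e-01 -2.09088591e-01 -1.11022302e-16] small [ 0.44574545 -0.20562483  0.        ]
```

{"method": "arm_command", "body": {"series": [[0,[0,0,-4],[0,0,0]],[0,[0,0,0],[0,0,8]],[0,[0,0,0],[0,0,8]],[0,[0,0,0],[0,0,8]],[0,[0,0,0],[0,0,8]],[0,[0,0,0],[0,0,8]],[0,[0,0,0],[0,0,8]],[0,[0,0,0],[0,0,1]]]}}

```text
t: 0.9
eef_pos: [0.2508, 0.517, 0.2531]
tcp_rot: [-3.141, 0.001, 1.833]
force: [-0.4, 0.2, -0.6]
gripper_width: 1.0
grip_force: 0.0
```

{"method": "arm_command", "body": {"series": [[0,[-4,0.5,0],[0,0,0]],[0,[-4,0.5,0],[0,0,0]],[0,[-4,0.5,0],[0,0,0]],[0,[-4,0.5,0],[0,0,0]],[0,[-4,0.5,0],[0,0,0]],[0,[-4,0.5,0],[0,0,0]],[0,[-4,0.5,0],[0,0,0]],[0,[-4,0.5,0],[0,0,0]]]}}

```text
t: 1.7
eef_pos: [0.3733, 0.2172, 0.2536]
tcp_rot: [3.142, 0.0, 1.838]
force: [0.9, 1.0, -0.0]
gripper_width: 1.002
grip_force: 0.0
```

{"method": "arm_command", "body": {"series": [[0,[-4,0.5,0],[0,0,0]],[0,[-4,0.5,0],[0,0,0]],[0,[-4,0.5,0],[0,0,0]],[0,[-4,0.5,0],[0,0,0]],[0,[-4,0.5,0],[0,0,0]],[0,[-4,0.5,0],[0,0,0]],[0,[-4,0.5,0],[0,0,0]],[0,[-4,0.5,0],[0,0,0]]]}}

```text
t: 2.5
eef_pos: [0.4954, -0.0814, 0.2535]
tcp_rot: [-3.142, -0.0, 1.837]
force: [0.6, 0.6, -0.1]
gripper_width: 1.001
grip_force: 0.0
```

{"method": "arm_command", "body": {"series": [[0,[-4,0.5,0],[0,0,0]],[0,[-4,0.5,0],[0,0,0]],[0,[-4,0.5,0],[0,0,0]],[0,[0,0,0],[0,0,-1]],[0,[0,0,0],[0,0,0]]]}}

```text
t: 3.0
eef_pos: [0.5406, -0.192, 0.253]
tcp_rot: [-3.141, -0.001, 1.853]
force: [0.9, 0.1, -0.1]
gripper_width: 1.001
grip_force: 0.0
```

{"method": "arm_command", "body": {"series": [[0,[-1.56,0.08,0],[0,0,0]],[0,[0,0,3],[0,0,0]],[0,[0,0,3],[0,0,0]],[0,[0,0,3],[0,0,0]],[0,[0,0,2.5],[0,0,0]],[0,[0,0,1.3],[0,0,0]],[0,[0,0,0],[0,0,0]]]}}

```text
t: 3.7
eef_pos: [0.5449, -0.2054, 0.1239]
tcp_rot: [-3.139, -0.003, 1.853]
force: [0.2, -0.3, 0.5]
gripper_width: 0.999
grip_force: 0.0
```

Run:
```python
from h import *
T=capture("top");S=capture("side")
print(get_obs()["eef_pos"])
cr=lambda i,x,y:cv2.resize(i[y:y+90,x:x+110],None,fx=3.6,fy=3.6,interpolation=cv2.INTER_CUBIC)
cv2.imwrite("pics/g1.png",np.clip(1.8*np.hstack([cr(T["frame"],320,150),cr(S["frame"],280,190)]),0,255))
```

```text
[ 0.54672925 -0.20666713  0.12695783][ WARN:0@0.801] global loadsave.cpp:1063 imwrite_ Unsupported depth image for selected encoder is fallbacked to CV_8U.
```

View pics/g1.png

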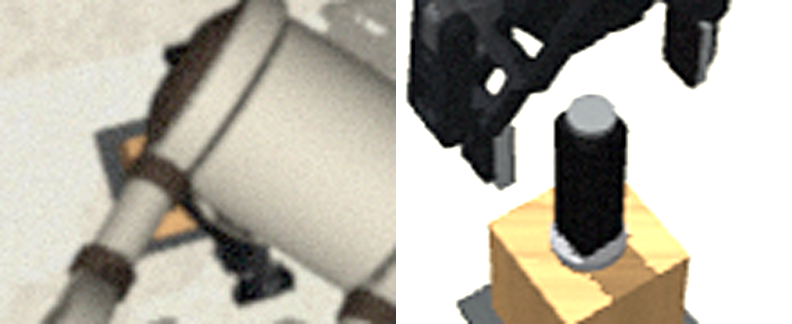

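The side crop shows the handle at about (590,190), between the open pads. I'll close the gripper.

{"method": "arm_command", "body": {"series": [[0.5,[0,0,0],[0,0,0]],[0.6,[0,0,0],[0,0,0]],[0.7,[0,0,0],[0,0,0]],[1,[0,0,0],[0,0,0]],[1,[0,0,0],[0,0,0]],[1,[0,0,0],[0,0,0]],[1,[0,0,0],[0,0,0]]]}}

```text
t: 4.5
eef_pos: [0.5464, -0.2067, 0.1264]
tcp_rot: [3.141, 0.001, 1.852]
force: [0.3, 0.9, 4.4]
gripper_width: 0.265
grip_force: 59.1
```

{"method": "arm_command", "body": {"series": [[1,[0,0,-1],[0,0,0]],[1,[0,0,-2],[0,0,0]],[1,[0,0,-3],[0,0,0]],[1,[0,0,-3],[0,0,0]],[1,[0,0,-2],[0,0,0]],[1,[0,0,-1],[0,0,0]],[1,[0,0,0],[0,0,0]],[1,[0,0,0],[0,0,0]]]}}

```text
t: 5.3
eef_pos: [0.5454, -0.206, 0.2442]
tcp_rot: [-3.14, -0.002, 1.852]
force: [0.2, 0.6, -2.1]
gripper_width: 0.262
grip_force: 58.6
```

Run:
```python
from h import *
S=capture("side");o=get_obs()
print(o["eef_pos"],o["tcp_rot"],o["force"],o["moment"])
e=o["eef_pos"]
for z in(0,-.05,-.115,-.099):print(z,proj(S,e+[0,0,z]))
x,y=proj(S,e+[0,0,-.08]).astype(int)
cv2.imwrite("pics/g2.png",cv2.resize(S["frame"][max(0,y-45):y+45,x-40:x+40],None,fx=6,fy=6,interpolation=cv2.INTER_CUBIC));print(x-40,y-45)
pickle.dump(S,open("s2.pkl","wb"))
```

```text
[ 0.54517216 -0.20584506  0.24372744] [-3.13938953e+00 -2.56433990e-03  1.85207133e+00] [ 0.2783091   0.2085774  -2.86588696] [-0.01323517  0.01651784 -0.06885245]
0 [334.74288064 180.45814473]
-0.05 [334.06901533 206.08016833]
-0.115 [333.30931883 234.96570569]
-0.099 [333.48554119 228.26529644]
293 174
```

View pics/g2.png

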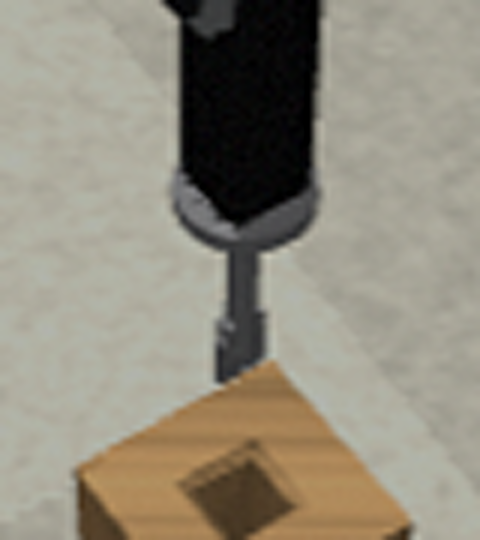

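The crop shows the blade at about (240,345), roughly 50 px wide against a 30 px shank. That suggests the blade lies along about +16° in world. I'll carry it towards the clamp and confirm there.

{"method": "arm_command", "body": {"series": [[1,[2,0.5,0],[0,0,-3]],[1,[4,0.9,0],[0,0,-3]],[1,[4,0.9,0],[0,0,-3]],[1,[4,0.9,0],[0,0,-3]],[1,[4,0.9,0],[0,0,-3]],[1,[4,0.9,0],[0,0,0]],[1,[4,0.9,0],[0,0,0]],[1,[4,0.9,0],[0,0,0]]]}}

```text
t: 6.15
eef_pos: [0.4737, 0.0931, 0.244]
tcp_rot: [-3.139, -0.002, 2.114]
force: [0.1, 0.6, -1.6]
gripper_width: 0.261
grip_force: 58.7
```

{"method": "arm_command", "body": {"series": [[1,[4,0.9,0],[0,0,0]],[1,[2,0.5,0],[0,0,0]],[1,[0,0,0],[0,0,0]],[1,[0,0,0],[0,0,0]]]}}

```text
t: 6.55
eef_pos: [0.4557, 0.1501, 0.2446]
tcp_rot: [-3.14, -0.0, 2.115]
force: [0.4, 0.4, -0.9]
gripper_width: 0.263
grip_force: 58.7
```

Run:
```python
from h import *
S=capture("side");T=capture("top");o=get_obs()
print(o["eef_pos"],o["tcp_rot"],o["force"],o["moment"])
e=o["eef_pos"]
for z in(0,-.05,-.115,-.099):print(z,proj(S,e+[0,0,z]),proj(T,e+[0,0,z]))
x,y=proj(S,e+[0,0,-.09]).astype(int);x0,y0=x-30,y-30
a=cv2.resize(S["frame"][y0:y0+75,x0:x0+60],None,fx=8,fy=8,interpolation=cv2.INTER_CUBIC)
cv2.imwrite("pics/g3.png",np.uint8(np.clip(1.4*a.astype(float),0,255)));print(x0,y0)
pickle.dump(S,open("s3.pkl","wb"));pickle.dump(o,open("o3.pkl","wb"))
```

```text
[0.45631974 0.14929998 0.24497504] [-3.14027599e+00 -1.71640535e-04  2.11276420e+00] [ 0.87215541  0.02253974 -2.14212449] [-0.00486348 -0.02030102  0.02239179]
0 [222.88701888  54.71380164] [194.25719178 243.89784279]
-0.05 [227.54577396  79.43289382] [200.86473661 241.91527773]
-0.115 [232.99632103 108.35318975] [208.41834491 239.64885045]
-0.099 [231.71264049 101.5420531 ] [206.65619607 240.17757553]
200 67
```

View pics/g3.png

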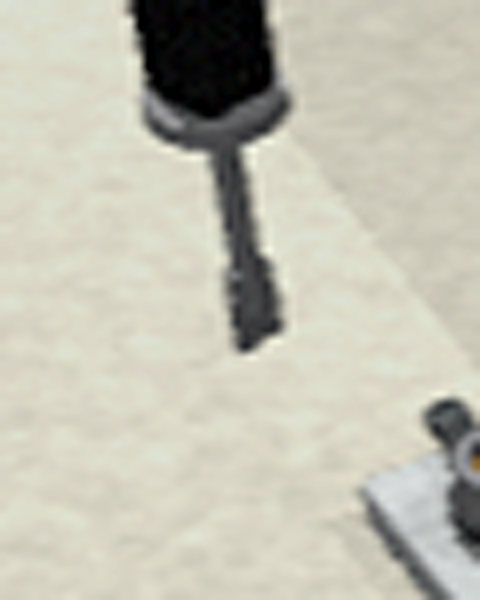

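In the crop the blade's bottom edge rises to the right, from (238,350) to (282,325). So the blade now points at about 31° in world, perpendicular to the tool's x. The tip is where expected, within 1 px. Next I'll move above the screw.

{"method": "arm_command", "body": {"series": [[1,[0.1,1,0],[0,0,0]],[1,[0.2,2.5,0],[0,0,0]],[1,[0.3,2.5,0],[0,0,0]],[1,[0.2,1.8,0],[0,0,0]],[1,[0,0,2],[0,0,0]],[1,[0,0,3],[0,0,0]],[1,[0,0,2],[0,0,0]],[1,[0,0,0],[0,0,0]]]}}

```text
t: 7.45
eef_pos: [0.5171, 0.1965, 0.1717]
tcp_rot: [-3.135, -0.003, 2.113]
force: [-0.2, 0.5, -1.5]
gripper_width: 0.265
grip_force: 58.9
```

Run:
```python
from h import *
S=capture("side");o=get_obs();e=o["eef_pos"]
es=[]
for i in range(4):
    capture("top") if i==0 else None
print(e,o["tcp_rot"],o["force"],o["moment"])
for z in(0,-.05,-.115):print(z,proj(S,e+[0,0,z]))
print("screw",proj(S,[.519,.197,.04]),"above tip z",proj(S,[.519,.197,e[2]-.115]))
x,y=proj(S,e+[0,0,-.1]).astype(int);x0,y0=x-30,y-30
a=cv2.resize(S["frame"][y0:y0+60,x0:x0+60],None,fx=9,fy=9,interpolation=cv2.INTER_CUBIC)
cv2.imwrite("pics/g4.png",np.uint8(np.clip(1.4*a.astype(float),0,255)));print(x0,y0)
```

```text
[0.51848183 0.19682112 0.17414937] [-3.13841925e+00 -1.40240341e-03  2.11272408e+00] [-0.02589184  0.43566085 -2.49092894] [ 0.02768946  0.01029055 -0.03760412]
0 [256.65242178  70.83834659]
-0.05 [259.42100775  92.23566023]
-0.115 [262.6968904 117.5536706]
screw [263.81121313 124.43772837] above tip z [262.91199891 117.46221452]
231 81
```

View pics/g4.png

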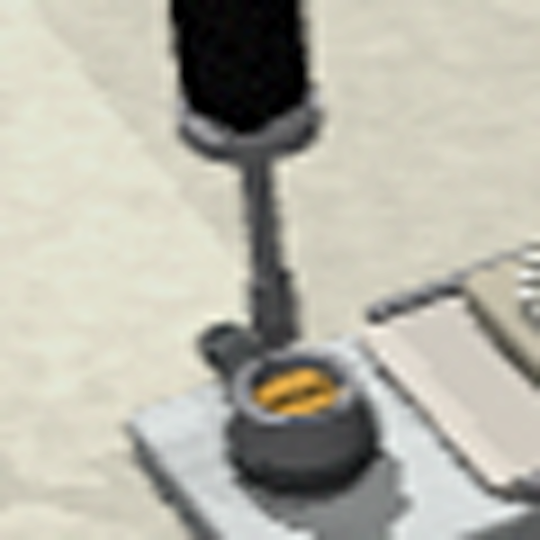

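The tip is at about (261.7,118.5) and the screw head's centre at about (263.8,124.6), so the tip may sit 1 px left of where it should be. I'll measure the axis at sub-pixel level.

```bash
cat > ax.py <<'E'
from h import *
import sys
S=capture("side");o=get_obs();e=o["eef_pos"]
g=S["frame"].astype(float).mean(2)
D=[]
for z in np.arange(-.072,-.112,-.004):
    p=proj(S,e+[0,0,z]);r=int(round(p[1]));xs=np.arange(int(p[0])-8,int(p[0])+9)
    row=g[r,xs];bg=np.median(np.r_[row[:3],row[-3:]]);w=np.clip(bg-row-15,0,None);w[np.abs(xs-p[0])>6]=0
    D.append((w*xs).sum()/w.sum()-p[0]-0*(r-p[1]))
print(np.round(D,2),e,o["tcp_rot"],o["force"])
p0=proj(S,[.519,.197,.04])
h=cv2.cvtColor(S["frame"],cv2.COLOR_BGR2HSV);m=(h[...,0]>8)&(h[...,0]<28)&(h[...,1]>70)
w=np.zeros_like(m);w[118:133,252:276]=1;q=pts(m&w);print("orange",q.mean(0),q.min(0),q.max(0),p0)
E
python3 ax.py
```

```text
[-0.64 -0.93 -0.75 -0.96 -0.84 -0.75 -0.44 -0.63 -0.78 -0.8  -0.79] [0.52019863 0.1972327  0.17696825] [3.13965483e+00 7.43251322e-04 2.11306665e+00] [ 0.5216182  0.6532065 -2.4570351]
orange [263.65 124.15] [259. 122.] [268. 126.] [263.81121313 124.43772837]
```

The tip and screw line up within about 0.5 mm. I'll descend until it touches.

{"method": "arm_command", "body": {"series": [[1,[0,0,0.8],[0,0,0]],[1,[0,0,0.7],[0,0,0]],[1,[0,0,0.2],[0,0,0]],[1,[0,0,0],[0,0,0]]]}}

```text
t: 8.0
eef_pos: [0.5186, 0.1973, 0.1582]
tcp_rot: [-3.141, -0.0, 2.114]
force: [0.2, -0.4, -2.0]
gripper_width: 0.261
grip_force: 58.9
```

{"method": "arm_command", "body": {"series": [[1,[0,0,0.1],[0,0,0]],[1,[0,0,0],[0,0,0]]]}}

```text
t: 8.2
eef_pos: [0.5191, 0.1974, 0.1579]
tcp_rot: [3.141, 0.0, 2.114]
force: [-0.2, 0.2, -1.8]
gripper_width: 0.263
grip_force: 58.9
```

{"method": "arm_command", "body": {"series": [[1,[0,0,0.1],[0,0,0]],[1,[0,0,0],[0,0,0]]]}}

```text
t: 8.4
eef_pos: [0.519, 0.1974, 0.1567]
tcp_rot: [3.142, 0.0, 2.114]
force: [-1.1, 0.1, -1.9]
gripper_width: 0.262
grip_force: 58.9
```

{"method": "arm_command", "body": {"series": [[1,[0,0,0.05],[0,0,0]],[1,[0,0,0],[0,0,0]]]}}

```text
t: 8.6
eef_pos: [0.519, 0.1974, 0.1564]
tcp_rot: [3.141, 0.0, 2.114]
force: [-0.1, 0.7, -0.6]
gripper_width: 0.259
grip_force: 59.1
```

{"method": "arm_command", "body": {"series": [[1,[0,0,0.1],[0,0,0]],[1,[0,0,0],[0,0,0]]]}}

```text
t: 8.8
eef_pos: [0.5191, 0.1974, 0.1554]
tcp_rot: [3.141, 0.0, 2.114]
force: [-0.6, 0.3, 0.2]
gripper_width: 0.264
grip_force: 59.2
```

{"method": "arm_command", "body": {"series": [[1,[0,0,0],[0,0,0]]]}}

```text
t: 8.9
eef_pos: [0.5191, 0.1974, 0.1554]
tcp_rot: [3.141, 0.0, 2.114]
force: [-0.5, -0.6, 0.7]
gripper_width: 0.264
grip_force: 59.2
```

There is contact at about 2.5 N. Now I'll rotate clockwise to find the slot.

{"method": "arm_command", "body": {"series": [[1,[0,0,0],[0,0,2]],[1,[0,0,0],[0,0,2]],[1,[0,0,0],[0,0,0]]]}}

```text
t: 9.2
eef_pos: [0.519, 0.1974, 0.1554]
tcp_rot: [3.141, 0.0, 2.044]
force: [0.3, -0.7, 0.4]
gripper_width: 0.264
grip_force: 59.3
```

{"method": "arm_command", "body": {"series": [[1,[0,0,0],[0,0,2]],[1,[0,0,0],[0,0,2]],[1,[0,0,0],[0,0,0]]]}}

```text
t: 9.5
eef_pos: [0.519, 0.1974, 0.1553]
tcp_rot: [3.141, -0.0, 1.975]
force: [0.1, 0.1, -0.1]
gripper_width: 0.263
grip_force: 59.3
```

{"method": "arm_command", "body": {"series": [[1,[0,0,0],[0,0,2]],[1,[0,0,0],[0,0,2]],[1,[0,0,0],[0,0,0]]]}}

```text
t: 9.8
eef_pos: [0.519, 0.1974, 0.1553]
tcp_rot: [3.142, -0.0, 1.905]
force: [-0.7, 0.5, 0.7]
gripper_width: 0.266
grip_force: 59.3
```

{"method": "arm_command", "body": {"series": [[1,[0,0,0],[0,0,2]],[1,[0,0,0],[0,0,0]]]}}

```text
t: 10.0
eef_pos: [0.519, 0.1974, 0.1553]
tcp_rot: [3.141, -0.0, 1.871]
force: [-0.4, 1.1, 0.6]
gripper_width: 0.265
grip_force: 59.3
```

{"method": "arm_command", "body": {"series": [[1,[0,0,0],[0,0,2]],[1,[0,0,0],[0,0,0]],[1,[0,0,0],[0,0,0]]]}}

```text
t: 10.3
eef_pos: [0.519, 0.1974, 0.1552]
tcp_rot: [3.141, -0.0, 1.836]
force: [-0.2, 0.3, 0.6]
gripper_width: 0.263
grip_force: 59.2
```

{"method": "arm_command", "body": {"series": [[1,[0,0,0],[0,0,2]],[1,[0,0,0],[0,0,0]],[1,[0,0,0],[0,0,0]]]}}

```text
t: 10.6
eef_pos: [0.519, 0.1974, 0.1552]
tcp_rot: [3.142, 0.0, 1.801]
force: [-0.2, -0.6, 0.5]
gripper_width: 0.263
grip_force: 59.2
```

{"method": "arm_command", "body": {"series": [[1,[0,0,0],[0,0,2]],[1,[0,0,0],[0,0,2]],[1,[0,0,0],[0,0,0]]]}}

```text
t: 10.9
eef_pos: [0.519, 0.1973, 0.1552]
tcp_rot: [3.142, 0.0, 1.731]
force: [0.4, 0.3, -0.3]
gripper_width: 0.268
grip_force: 59.1
```

Run:
```python
from h import *
S=capture("side");T=capture("top");o=get_obs();print(o["eef_pos"],o["tcp_rot"],o["force"],o["moment"])
a=cv2.resize(S["frame"][100:140,235:300],None,fx=8,fy=8,interpolation=cv2.INTER_CUBIC)
cv2.imwrite("pics/g5.png",np.uint8(np.clip(1.4*a.astype(float),0,255)))
```

```text
[0.51895504 0.1973286  0.15517299] [-3.14154697e+00  8.88534798e-05  1.73126906e+00] [ 0.58352005 -0.30574877 -0.33829756] [-0.00960472  0.1211445   0.01120892]
```

View pics/g5.png

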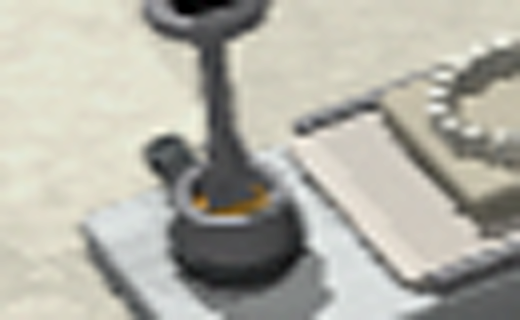

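The blade is inside the collar at about (225,203), left of the orange head's centre at about 232, and hasn't dropped yet. I'll measure the offset.

Run:
```python
from h import *
S=capture("side");o=get_obs();e=o["eef_pos"];g=S["frame"].astype(float).mean(2)
print(o["force"],o["moment"])
for z in np.arange(-.068,-.104,-.004):
    p=proj(S,e+[0,0,z]);r=int(round(p[1]));xs=np.arange(int(p[0])-7,int(p[0])+8)
    row=g[r,xs];bg=np.median(np.r_[row[:3],row[-3:]]);w=np.clip(bg-row-25,0,None)
    k=(xs-xs[0]);
    print(round(z,3),np.round(p,1),round((w*xs).sum()/w.sum()-p[0],2),row.astype(int))
T=pickle.load(open("top.pkl","rb"));S0=pickle.load(open("side.pkl","rb"))
# rim annulus: bright? print orange runs in side0 and top0
for c,(x0,x1,y0,y1) in((S0,(252,276,117,134)),(T,(186,210,200,220))):
    h=cv2.cvtColor(c["frame"],cv2.COLOR_BGR2HSV)
    for y in range(y0,y1):print(y,''.join('#' if (8<h[y,x,0]<28 and h[y,x,1]>70) else '%d'%(min(9,c["frame"][y,x].mean()//26)) for x in range(x0,x1)))
print(proj(S,[.519,.197,.04]),proj(T,[.519,.197,.04]),proj(S,[.519,.197,.044]),proj(T,[.519,.197,.044]))
```

```text
[-0.88645292 -0.00844175  0.57125575] [ 0.01657156  0.0798558  -0.03801962]
-0.068 [261.5 106.8] -0.42 [155 145 144 144 145 121  50  50  53 111 153 147 145 147 146]
-0.072 [261.7 108.3] -0.41 [159 156 147 147 146 125  66  51  42 101 151 145 145 145 143]
-0.076 [261.9 109.9] -0.37 [156 155 155 151 146 131  82  53  47  81 130 144 142 140 143]
-0.08 [262.1 111.4] -0.4 [157 156 156 154 132  84  52  49  66 117 147 144 144 144 144]
-0.084 [262.3 112.9] -0.28 [155 156 156 157 158 126  50  54  68 115 144 144 144 145 144]
-0.088 [262.5 114.4] -0.32 [156 156 159 161 162 134  49  51  55 104 144 144 147 148 146]
-0.092 [262.7 115.9] -0.29 [154 135 148 163 162 138  68  54  46  89 137 140 141 144 148]
-0.096 [262.9 117.4] -3.4 [ 45  45  76 133 158 127  68  53  50  61 114 146 145 146 147]
-0.1 [263.  118.8] -1.86 [ 65  54  54 100 115  48  53  53  44  57 113 156 161 153 133]
117 653112566655555555566655
118 531222356665555555556565
119 522222146555555566545655
120 531221134433334455644665
121 652122342111111244554465
122 5652134211#####223564246
123 55432431########23456434
124 5554343##########4346
[... 256 characters left out ...]
10013334
200 444444444444444444444444
201 444444444444333333333334
202 444444444332222222232333
203 444444433222211111222332
204 444444332222222111122222
205 444444323222222210012233
206 444443322######321112223
207 44444322########22101222
208 4444332#########32110223
209 4444332#########32110122
210 3322232#########32111223
211 2112222#########32111222
212 1111222#########32101223
213 11112232#######322101223
214 111222322###222221112234
215 222333332222222211122334
216 433444433222222111234444
217 444444443322222223444444
218 444444444333333334444444
219 444444444444444444444444
[263.81121313 124.43772837] [196.94360116 209.98753738] [263.62557752 122.99768912] [196.50239889 209.99258635]
```

Laterally (image x) they are aligned. What remains is probably an offset across the slot, since the top view puts the head at y≈0.1964 against a TCP y of 0.1974. I'll shift 1 mm along −tool x and sweep back.

{"method": "arm_command", "body": {"series": [[1,[-0.1,0,0],[0,0,0]],[1,[0,0,0],[0,0,0]],[1,[0,0,0],[0,0,0]]]}}

```text
t: 11.35
eef_pos: [0.5188, 0.1963, 0.1548]
tcp_rot: [-3.141, 0.0, 1.73]
force: [-0.0, -0.1, -1.2]
gripper_width: 0.261
grip_force: 59.0
```

{"method": "arm_command", "body": {"series": [[1,[0,0,0],[0,0,-2]],[1,[0,0,0],[0,0,-2]],[1,[0,0,0],[0,0,0]]]}}

```text
t: 11.65
eef_pos: [0.5189, 0.1963, 0.1549]
tcp_rot: [-3.141, 0.0, 1.8]
force: [-0.4, -0.0, -1.9]
gripper_width: 0.261
grip_force: 58.9
```

{"method": "arm_command", "body": {"series": [[1,[0,0,0],[0,0,-2]],[1,[0,0,0],[0,0,-2]],[1,[0,0,0],[0,0,0]]]}}

```text
t: 11.95
eef_pos: [0.519, 0.1964, 0.155]
tcp_rot: [-3.141, -0.0, 1.869]
force: [0.1, 0.2, -0.9]
gripper_width: 0.259
grip_force: 58.9
```

{"method": "arm_command", "body": {"series": [[1,[0,0,0],[0,0,-2]],[1,[0,0,0],[0,0,-2]],[1,[0,0,0],[0,0,0]]]}}

```text
t: 12.25
eef_pos: [0.5191, 0.1964, 0.1551]
tcp_rot: [-3.141, -0.0, 1.938]
force: [0.5, 0.1, -2.1]
gripper_width: 0.262
grip_force: 58.9
```

The force fell back to the free-hanging value at the same height, so the blade has dropped into the slot. I'll lower it to check how deep it goes.

{"method": "arm_command", "body": {"series": [[1,[0,0,0.15],[0,0,0]],[1,[0,0,0],[0,0,0]],[1,[0,0,0],[0,0,0]]]}}

```text
t: 12.55
eef_pos: [0.519, 0.1964, 0.1535]
tcp_rot: [-3.141, -0.0, 1.939]
force: [-0.8, 0.8, -1.1]
gripper_width: 0.268
grip_force: 58.9
```

{"method": "arm_command", "body": {"series": [[1,[0,0,0.15],[0,0,0]],[1,[0,0,0],[0,0,0]],[1,[0,0,0],[0,0,0]]]}}

```text
t: 12.85
eef_pos: [0.5191, 0.1964, 0.1521]
tcp_rot: [-3.141, 0.0, 1.939]
force: [-0.8, -0.6, -1.9]
gripper_width: 0.262
grip_force: 58.9
```

Run:
```python
from h import *
o=get_obs();print(o["force"],o["moment"],o["q"],o["eef_pos"])
```

```text
[-0.77792369 -0.60266355 -1.92295824] [-0.04836406  0.0110782  -0.02968118] [ 1.43931407e-01  1.61545648e-01  1.71876565e+00 -4.41463480e-05
  1.26143466e+00 -2.24453137e-01] [0.51906248 0.19636863 0.15213338]
```

It is about 4 mm down with no resistance, so the blade is seated. Now I'll turn clockwise.

{"method": "arm_command", "body": {"series": [[1,[0,0,0],[0,0,4]],[1,[0,0,0],[0,0,4]],[1,[0,0,0],[0,0,4]],[1,[0,0,0],[0,0,4]],[1,[0,0,0],[0,0,4]],[1,[0,0,0],[0,0,4]],[1,[0,0,0],[0,0,4]],[1,[0,0,0],[0,0,0]]]}}

```text
t: 13.65
eef_pos: [0.5191, 0.1964, 0.1522]
tcp_rot: [-3.141, 0.0, 1.45]
force: [-0.3, -0.9, -0.8]
gripper_width: 0.267
grip_force: 59.2
```

```bash
cat > st.py <<'E'
from rig import get_obs
o=get_obs();print(o["force"].round(1),o["moment"].round(3),o["tcp_rot"].round(3),o["eef_pos"].round(4),o["q"].round(2),o["tau"][5])
E
python3 st.py
```

```text
[-0.3 -0.9 -0.8] [-0.105  0.033  0.083] [-3.141  0.     1.45 ] [0.5191 0.1964 0.1522] [ 0.14  0.16  1.72 -0.    1.26  0.26] 0.5302777513861656
```

{"method": "arm_command", "body": {"series": [[1,[0,0,0],[0,0,4]],[1,[0,0,0],[0,0,4]],[1,[0,0,0],[0,0,4]],[1,[0,0,0],[0,0,4]],[1,[0,0,0],[0,0,4]],[1,[0,0,0],[0,0,4]],[1,[0,0,0],[0,0,4]],[1,[0,0,0],[0,0,0]]]}}

```text
t: 14.45
eef_pos: [0.519, 0.1965, 0.1522]
tcp_rot: [-3.141, 0.0, 0.963]
force: [-0.2, 0.7, -1.4]
gripper_width: 0.265
grip_force: 59.2
```

```bash
python3 st.py
```

```text
[-0.2  0.7 -1.4] [0.005 0.147 0.045] [-3.141  0.     0.963] [0.519  0.1965 0.1522] [0.14 0.16 1.72 0.   1.26 0.75] 0.5255172215402126
```

{"method": "arm_command", "body": {"series": [[1,[0,0,0],[0,0,4]],[1,[0,0,0],[0,0,4]],[1,[0,0,0],[0,0,4]],[1,[0,0,0],[0,0,4]],[1,[0,0,0],[0,0,4]],[1,[0,0,0],[0,0,4]],[1,[0,0,0],[0,0,0]]]}}

```text
t: 15.15
eef_pos: [0.519, 0.1966, 0.1522]
tcp_rot: [-3.141, 0.0, 0.545]
force: [-0.7, 0.7, -0.8]
gripper_width: 0.261
grip_force: 59.2
```

```bash
python3 st.py
```

```text
[-0.7  0.7 -0.8] [0.186 0.173 0.048] [-3.141  0.     0.545] [0.519  0.1966 0.1522] [0.14 0.16 1.72 0.   1.26 1.17] 0.5231958813965321
```

{"method": "arm_command", "body": {"series": [[1,[0,0,0],[0,0,4]],[1,[0,0,0],[0,0,4]],[1,[0,0,0],[0,0,4]],[1,[0,0,0],[0,0,4]],[1,[0,0,0],[0,0,0]]]}}

```text
t: 15.65
eef_pos: [0.519, 0.1966, 0.1522]
tcp_rot: [-3.141, 0.0, 0.267]
force: [0.3, 0.8, -1.9]
gripper_width: 0.265
grip_force: 59.2
```

```bash
python3 st.py;python3 - <<'E'
from h import *
T=capture("top");S=capture("side");cr=lambda i,x,y:cv2.resize(i[y:y+60,x:x+80],None,fx=5,fy=5,interpolation=cv2.INTER_CUBIC)
a=np.hstack([cr(T["frame"],160,175),cr(S["frame"],230,90)]);cv2.imwrite("pics/g6.png",np.uint8(np.clip(1.4*a.astype(float),0,255)))
E
```

```text
[ 0.3  0.8 -1.9] [0.244 0.168 0.036] [-3.141  0.     0.267] [0.519  0.1966 0.1522] [0.14 0.16 1.72 0.   1.26 1.45] 0.521237701177597
```

View pics/g6.png

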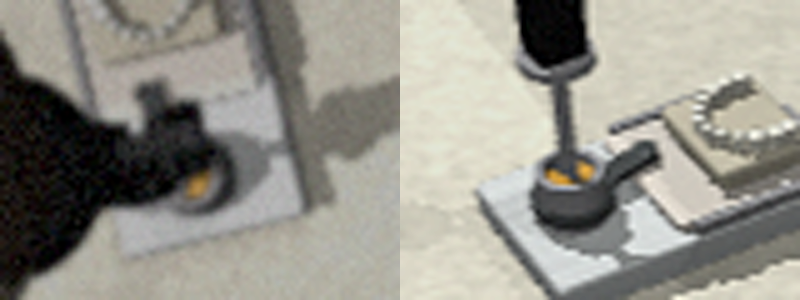

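The tongue tip, at about (655,150) in the side half, is now over the edge of the model's plate. I'll take small steps to the stop.

{"method": "arm_command", "body": {"series": [[1,[0,0,0],[0,0,2]],[1,[0,0,0],[0,0,2]],[1,[0,0,0],[0,0,0]]]}}

```text
t: 16.05
eef_pos: [0.5191, 0.1965, 0.1522]
tcp_rot: [-3.141, 0.0, 0.196]
force: [-0.9, 0.7, -1.1]
gripper_width: 0.268
grip_force: 59.2
```

```bash
python3 st.py
```

```text
[-0.9  0.7 -1.1] [0.338 0.187 0.082] [-3.141  0.     0.196] [0.5191 0.1965 0.1522] [0.14 0.16 1.72 0.   1.26 1.52] 0.2828776929527521
```

{"method": "arm_command", "body": {"series": [[1,[0,0,0],[0,0,2]],[1,[0,0,0],[0,0,1]],[1,[0,0,0],[0,0,0]]]}}

```text
t: 16.35
eef_pos: [0.5191, 0.1965, 0.1522]
tcp_rot: [-3.141, -0.0, 0.143]
force: [-1.2, 1.4, -0.5]
gripper_width: 0.263
grip_force: 59.2
```

```bash
python3 st.py
```

```text
[-1.2  1.4 -0.5] [0.348 0.174 0.031] [-3.141 -0.     0.143] [0.5191 0.1965 0.1522] [0.14 0.16 1.72 0.   1.26 1.57] 0.1625263039022684
```

{"method": "arm_command", "body": {"series": [[1,[0,0,0],[0,0,2]],[1,[0,0,0],[0,0,0]]]}}

```text
t: 16.55
eef_pos: [0.5191, 0.1964, 0.1522]
tcp_rot: [-3.141, -0.0, 0.108]
force: [0.3, 3.1, -1.4]
gripper_width: 0.262
grip_force: 59.2
```

```bash
python3 st.py
```

```text
[ 0.3  3.1 -1.4] [0.363 0.15  0.065] [-3.141 -0.     0.108] [0.5191 0.1964 0.1522] [0.14 0.16 1.72 0.   1.26 1.61] 0.2708059083670378
```

{"method": "arm_command", "body": {"series": [[1,[0,0,0],[0,0,2]],[1,[0,0,0],[0,0,0]]]}}

```text
t: 16.75
eef_pos: [0.5191, 0.1964, 0.1522]
tcp_rot: [-3.141, -0.0, 0.073]
force: [-1.1, 1.3, -2.7]
gripper_width: 0.264
grip_force: 59.2
```

```bash
python3 st.py
```

```text
[-1.1  1.3 -2.7] [0.386 0.121 0.078] [-3.141 -0.     0.073] [0.5191 0.1964 0.1522] [0.14 0.16 1.72 0.   1.26 1.64] 0.2712450921535492
```

{"method": "arm_command", "body": {"series": [[1,[0,0,0],[0,0,2]],[1,[0,0,0],[0,0,0]]]}}

```text
t: 16.95
eef_pos: [0.5191, 0.1964, 0.1522]
tcp_rot: [-3.142, -0.0, 0.038]
force: [-0.9, 0.6, -1.7]
gripper_width: 0.262
grip_force: 59.2
```

```bash
python3 st.py
```

```text
[-0.9  0.6 -1.7] [ 0.392  0.211 -0.011] [-3.142 -0.     0.038] [0.5191 0.1964 0.1522] [0.14 0.16 1.72 0.   1.26 1.68] 0.27071175165474415
```

{"method": "arm_command", "body": {"series": [[1,[0,0,0],[0,0,1]],[1,[0,0,0],[0,0,0]]]}}

```text
t: 17.15
eef_pos: [0.5191, 0.1964, 0.1522]
tcp_rot: [-3.142, -0.0, 0.02]
force: [-1.0, 1.5, -1.7]
gripper_width: 0.266
grip_force: 59.2
```

```bash
python3 st.py
```

```text
[-1.   1.5 -1.7] [0.383 0.141 0.093] [-3.142 -0.     0.02 ] [0.5191 0.1964 0.1522] [0.14 0.16 1.72 0.   1.26 1.69] 0.1473924843594432
```

{"method": "arm_command", "body": {"series": [[1,[0,0,0],[0,0,1]],[1,[0,0,0],[0,0,1]],[1,[0,0,0],[0,0,0]]]}}

```text
t: 17.45
eef_pos: [0.5191, 0.1964, 0.1522]
tcp_rot: [-3.142, -0.0, -0.016]
force: [-0.3, 1.8, -2.5]
gripper_width: 0.258
grip_force: 59.2
```

```bash
python3 st.py
python3 - <<'E'
from h import *
Z=[]
for i in range(6):
    S=capture("side" if i<3 else "top");Z.append(get_obs()["moment"])
    if i==2:S2=S
print(np.mean(Z,0).round(3))
S=S2;pickle.dump(S,open("s7.pkl","wb"))
# clamp yaw from side view of start: long edge; tongue angle: dark along ray from screw axis at z=.03
g=S["frame"].astype(float).mean(2)
for c,nm in((S,"now"),(pickle.load(open("side.pkl","rb")),"start")):
    g=np.float32(c["frame"].astype(float).mean(2));r=[]
    A=np.arange(-40,130,4)
    for a in np.deg2rad(A):
        P=np.float32([proj(c,[.5187+k*np.cos(a),.1966+k*np.sin(a),.030]) for k in np.linspace(.03,.043,10)])
        r.append(cv2.remap(g,P[:,0].copy(),P[:,1].copy(),cv2.INTER_LINEAR).mean())
    print(nm,dict(zip(A.tolist(),np.round(r).astype(int).tolist())))
E
```

```text
[-0.3  1.8 -2.5] [0.413 0.141 0.04 ] [-3.142 -0.    -0.016] [0.5191 0.1964 0.1522] [0.14 0.16 1.72 0.   1.26 1.73] 0.16869495157152414
[0.42  0.141 0.042]
now {-40: 142, -36: 111, -32: 107, -28: 103, -24: 119, -20: 129, -16: 130, -12: 108, -8: 78, -4: 47, 0: 29, 4: 41, 8: 56, 12: 55, 16: 52, 20: 78, 24: 129, 28: 150, 32: 146, 36: 143, 40: 145, 44: 144, 48: 142, 52: 143, 56: 146, 60: 149, 64: 142, 68: 139, 72: 132, 76: 93, 80: 60, 84: 55, 88: 99, 92: 139, 96: 146, 100: 149, 104: 152, 108: 153, 112: 153, 116: 154, 120: 155, 124: 151, 128: 149}
start {-40: 152, -36: 137, -32: 135, -28: 134, -24: 142, -20: 143, -16: 142, -12: 142, -8: 142, -4: 144, 0: 146, 4: 147, 8: 147, 12: 148, 16: 147, 20: 148, 24: 148, 28: 148, 32: 145, 36: 143, 40: 145, 44: 144, 48: 141, 52: 143, 56: 147, 60: 149, 64: 142, 68: 139, 72: 136, 76: 132, 80: 131, 84: 135, 88: 139, 92: 143, 96: 114, 100: 70, 104: 65, 108: 63, 112: 56, 116: 70, 120: 124, 124: 146, 128: 149}
```

```bash
cat > tg.py <<'E'
from h import *
S=capture("side");o=get_obs();S0=pickle.load(open("side.pkl","rb"))
print(o["moment"].round(3),o["force"].round(1),o["tcp_rot"][2].round(3))
def prof(c,A):
    g=np.float32(c["frame"].astype(float).mean(2));r=[]
    for a in np.deg2rad(A):
        P=np.float32([proj(c,[.5187+k*np.cos(a),.1966+k*np.sin(a),.030]) for k in np.linspace(.026,.043,18)])
        r.append(int(cv2.remap(g,P[:,0].copy(),P[:,1].copy(),cv2.INTER_LINEAR).mean()))
    return r
print(prof(S,range(-4,32,2)))
E
python3 tg.py
python3 - <<'E'
import sys;sys.path.insert(0,'.')
import os;os.chdir('.')
from tg import *
print(prof(pickle.load(open("s7.pkl","rb")),range(-4,32,2)),prof(S0,range(88,126,2)))
E
```

```text
[0.368 0.158 0.014] [ 0.2  1.6 -1.2] -0.015
[44, 33, 29, 34, 42, 51, 56, 56, 54, 52, 53, 59, 75, 96, 119, 135, 140, 139]
[0.429 0.13  0.062] [ 0.1  1.4 -1.7] -0.015
[43, 33, 30, 34, 43, 52, 56, 56, 54, 52, 53, 60, 75, 97, 119, 135, 140, 139]
[44, 33, 30, 34, 43, 52, 56, 56, 54, 52, 52, 59, 74, 96, 119, 135, 141, 139] [121, 123, 123, 118, 102, 83, 70, 67, 68, 69, 70, 70, 65, 62, 74, 93, 114, 128, 135]
```

{"method": "arm_command", "body": {"series": [[1,[0,0,0],[0,0,1]],[1,[0,0,0],[0,0,1]],[1,[0,0,0],[0,0,0]]]}}

```text
t: 18.15
eef_pos: [0.5191, 0.1964, 0.1522]
tcp_rot: [-3.142, -0.0, -0.051]
force: [-0.1, 0.6, -1.6]
gripper_width: 0.262
grip_force: 59.2
```

```bash
python3 tg.py
```

```text
[0.455 0.098 0.085] [-0.8  1.2 -0.9] -0.051
[31, 29, 34, 43, 52, 55, 56, 54, 53, 55, 62, 79, 101, 120, 133, 139, 140, 138]
```

{"method": "arm_command", "body": {"series": [[1,[0,0,0],[0,0,1]],[1,[0,0,0],[0,0,1]],[1,[0,0,0],[0,0,0]]]}}

```text
t: 18.5
eef_pos: [0.5191, 0.1964, 0.1522]
tcp_rot: [3.142, -0.0, -0.086]
force: [-0.6, 1.9, -1.0]
gripper_width: 0.265
grip_force: 59.3
```

```bash
python3 tg.py
```

```text
[0.385 0.093 0.109] [-0.5  2.3 -1.4] -0.085
[32, 29, 35, 44, 52, 56, 56, 54, 52, 53, 62, 80, 101, 120, 133, 139, 140, 138]
```

The tongue moved with the first 2° step but not with the second, and the torque is rising, so it looks like the stop. I'll confirm by averaging the moment.

Run:
```python
from h import *
Z=[]
for i in range(8): capture("side");Z.append(get_obs()["moment"][2])
print(np.mean(Z),np.round(Z,3))
```

```text
0.08202465544644412 [0.081 0.1   0.086 0.081 0.066 0.037 0.075 0.129]
```

{"method": "arm_command", "body": {"series": [[1,[0,0,0],[0,0,1]],[1,[0,0,0],[0,0,0]]]}}

```text
t: 19.15
eef_pos: [0.5191, 0.1964, 0.1522]
tcp_rot: [3.142, -0.0, -0.103]
force: [-0.0, 0.6, -0.3]
gripper_width: 0.263
grip_force: 59.4
```

```bash
python3 tg.py
python3 - <<'E'
from h import *
Z=[]
for i in range(8): capture("side");Z.append(get_obs()["moment"][2])
print(np.mean(Z))
E
```

```text
[0.403 0.139 0.055] [-0.3  1.3 -1.2] -0.103
[31, 29, 35, 45, 52, 56, 57, 56, 54, 54, 62, 80, 102, 120, 133, 140, 140, 138]
0.10568291370343433
```

The torque rose from 0.04 to 0.08 to 0.11 N m while the tongue stayed still, so it is at the stop. I'll back off within the slot play and lift out.

{"method": "arm_command", "body": {"series": [[1,[0,0,0],[0,0,-2.5]],[1,[0,0,0],[0,0,-2.5]],[1,[0,0,0],[0,0,0]],[1,[0,0,-0.4],[0,0,0]],[1,[0,0,-0.6],[0,0,0]],[1,[0,0,-2],[0,0,0]],[1,[0,0,-3],[0,0,0]],[1,[0,0,-3],[0,0,0]]]}}

```text
t: 20.4
eef_pos: [0.519, 0.1961, 0.2435]
tcp_rot: [3.141, 0.0, -0.016]
force: [0.8, 0.6, -1.1]
gripper_width: 0.265
grip_force: 59.0
```

```bash
python3 tg.py
python3 - <<'E'
from h import *
T=capture("top");S=capture("side");cr=lambda i,x,y:cv2.resize(i[y:y+60,x:x+80],None,fx=5,fy=5,interpolation=cv2.INTER_CUBIC)
a=np.hstack([cr(T["frame"],160,175),cr(S["frame"],230,90)]);cv2.imwrite("pics/g7.png",np.uint8(np.clip(1.4*a.astype(float),0,255)))
E
```

```text
[ 0.098 -0.078  0.008] [1.7 0.9 3.2] -0.016
[32, 29, 35, 45, 52, 55, 55, 54, 53, 55, 62, 80, 101, 119, 131, 137, 139, 136]
```

View pics/g7.png

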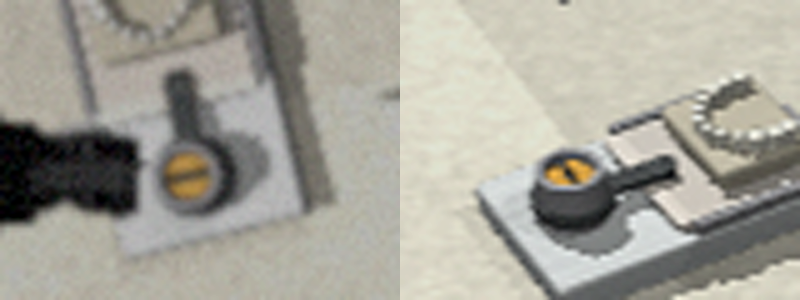

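The screw's slot is clear and the tongue lies over the plate's rim, at about (180,75) in the top half and (670,165) in the side half. The model looks unmoved. I'll take the driver back to the stand.

{"method": "arm_command", "body": {"series": [[1,[0,0,0],[0,0,-6]],[1,[0,0,0],[0,0,-6]],[1,[0,0,0],[0,0,-5.1]],[1,[0,0,0],[0,0,0]],[1,[-0.4,2,0],[0,0,0]],[1,[-0.9,4,0],[0,0,0]],[1,[-0.9,4,0],[0,0,0]],[1,[-0.9,4,0],[0,0,0]]]}}

```text
t: 21.35
eef_pos: [0.5278, 0.052, 0.2411]
tcp_rot: [-3.141, 0.001, 0.281]
force: [0.6, 0.3, -2.4]
gripper_width: 0.261
grip_force: 59.0
```

{"method": "arm_command", "body": {"series": [[1,[-0.9,4,0],[0,0,0]],[1,[-0.9,4,0],[0,0,0]],[1,[-0.9,4,0],[0,0,0]],[1,[-0.9,4,0],[0,0,0]],[1,[-0.9,4,0],[0,0,0]],[1,[-0.7,3.5,0],[0,0,0]],[1,[0,0,0],[0,0,0]],[1,[0,0,0],[0,0,0]]]}}

```text
t: 22.15
eef_pos: [0.5435, -0.1871, 0.241]
tcp_rot: [-3.14, 0.001, 0.28]
force: [-0.2, 0.2, -2.1]
gripper_width: 0.263
grip_force: 59.1
```

{"method": "arm_command", "body": {"series": [[1,[0,0,0],[0,0,0]],[1,[0,0,0],[0,0,0]],[1,[0,0,0],[0,0,0]]]}}

```text
t: 22.45
eef_pos: [0.5442, -0.1858, 0.2422]
tcp_rot: [-3.141, 0.0, 0.284]
force: [-0.8, -0.1, -1.8]
gripper_width: 0.264
grip_force: 59.1
```

Run:
```python
from h import *
Z=[]
for i in range(6):S=capture("side");o=get_obs();Z.append(np.r_[o["eef_pos"],o["tcp_rot"][2]])
print(np.mean(Z,0),np.std(Z,0));e=np.mean(Z,0)[:3];g=S["frame"].astype(float).mean(2)
for z in np.arange(-.068,-.104,-.006):
    p=proj(S,e+[0,0,z]);r=int(round(p[1]));xs=np.arange(int(p[0])-8,int(p[0])+9)
    row=g[r,xs];bg=np.median(np.r_[row[:3],row[-3:]]);w=np.clip(bg-row-25,0,None);print(round(z,3),p.round(1),round((w*xs).sum()/w.sum()-p[0],2))
```

```text
[ 0.54419719 -0.18638959  0.24228112  0.28357398] [2.29845838e-05 2.47095533e-04 1.96582385e-05 2.87675617e-04]
-0.068 [328.8 205.4] 0.62
-0.074 [328.8 208.2] 0.36
-0.08 [328.8 210.9] 0.12
-0.086 [328.7 213.6] 0.18
-0.092 [328.7 216.2] -0.11
-0.098 [328.7 218.8] 0.11
```

{"method": "arm_command", "body": {"series": [[1,[-0.2,1,0],[0,0,0]],[1,[-0.2,1,0],[0,0,0]],[1,[0,0,0],[0,0,0]],[1,[0,0,0],[0,0,0]],[1,[0,0,2],[0,0,0]],[1,[0,0,2],[0,0,0]],[1,[0,0,1],[0,0,0]],[1,[0,0,1],[0,0,0]]]}}

```text
t: 23.55
eef_pos: [0.5458, -0.207, 0.1816]
tcp_rot: [-3.141, 0.0, 0.283]
force: [0.7, -0.0, -1.6]
gripper_width: 0.265
grip_force: 59.2
```

{"method": "arm_command", "body": {"series": [[1,[0,0,1],[0,0,0]],[1,[0,0,1],[0,0,0]],[1,[0,0,0],[0,0,0]]]}}

```text
t: 23.85
eef_pos: [0.5451, -0.2067, 0.1606]
tcp_rot: [-3.14, 0.002, 0.283]
force: [-0.3, 0.6, -2.7]
gripper_width: 0.262
grip_force: 59.2
```

{"method": "arm_command", "body": {"series": [[1,[0,0,1],[0,0,0]],[1,[0,0,1],[0,0,0]],[1,[0,0,1],[0,0,0]],[1,[0,0,0],[0,0,0]],[1,[0,0,0],[0,0,0]]]}}

```text
t: 24.35
eef_pos: [0.5457, -0.2071, 0.1318]
tcp_rot: [-3.141, 0.001, 0.283]
force: [0.4, -0.6, -1.8]
gripper_width: 0.263
grip_force: 59.2
```

{"method": "arm_command", "body": {"series": [[1,[0,0,0.3],[0,0,0]],[1,[0,0,0],[0,0,0]],[1,[0,0,0],[0,0,0]]]}}

```text
t: 24.65
eef_pos: [0.546, -0.2073, 0.1294]
tcp_rot: [3.141, -0.0, 0.283]
force: [1.4, -0.1, -1.7]
gripper_width: 0.26
grip_force: 59.2
```

{"method": "arm_command", "body": {"series": [[1,[0,0,0.1],[0,0,0]],[1,[0,0,0],[0,0,0]]]}}

```text
t: 24.85
eef_pos: [0.5458, -0.2072, 0.1282]
tcp_rot: [3.142, 0.0, 0.283]
force: [-0.3, 0.4, -1.5]
gripper_width: 0.263
grip_force: 59.2
```

{"method": "arm_command", "body": {"series": [[1,[0,0,0.1],[0,0,0]],[1,[0,0,0],[0,0,0]]]}}

```text
t: 25.05
eef_pos: [0.5458, -0.2071, 0.1271]
tcp_rot: [-3.141, 0.0, 0.283]
force: [0.4, 0.2, -2.1]
gripper_width: 0.263
grip_force: 59.2
```

{"method": "arm_command", "body": {"series": [[1,[0,0,0.05],[0,0,0]],[1,[0,0,0],[0,0,0]]]}}

```text
t: 25.25
eef_pos: [0.5458, -0.2071, 0.1266]
tcp_rot: [-3.141, 0.0, 0.283]
force: [0.2, -0.3, -1.9]
gripper_width: 0.267
grip_force: 59.2
```

{"method": "arm_command", "body": {"series": [[1,[0,0,0.05],[0,0,0]],[1,[0,0,0],[0,0,0]]]}}

```text
t: 25.45
eef_pos: [0.546, -0.2072, 0.1265]
tcp_rot: [3.141, -0.0, 0.283]
force: [-1.0, 0.1, -0.7]
gripper_width: 0.261
grip_force: 59.4
```

Touching the block now. I'll release slowly, then rise.

{"method": "arm_command", "body": {"series": [[0.7,[0,0,0],[0,0,0]],[0.6,[0,0,0],[0,0,0]],[0.4,[0,0,0],[0,0,0]],[0.2,[0,0,0],[0,0,0]],[0,[0,0,0],[0,0,0]],[0,[0,0,0],[0,0,0]],[0,[0,0,0],[0,0,0]]]}}

```text
t: 26.15
eef_pos: [0.5459, -0.2072, 0.1262]
tcp_rot: [3.142, -0.0, 0.283]
force: [0.4, 0.8, 0.4]
gripper_width: 1.0
grip_force: 0.0
```

{"method": "arm_command", "body": {"series": [[0,[0,0,-1],[0,0,0]],[0,[0,0,-3],[0,0,0]],[0,[0,0,-4],[0,0,0]],[0,[0,0,-4],[0,0,0]],[0,[0,-3,-1],[0,0,0]],[0,[0,-4,0],[0,0,0]],[0,[0,-4,0],[0,0,0]],[0,[0,-4,0],[0,0,0]]]}}

```text
t: 26.95
eef_pos: [0.5036, -0.062, 0.2572]
tcp_rot: [3.141, -0.001, 0.282]
force: [0.3, -0.2, -0.6]
gripper_width: 0.998
grip_force: 0.0
```

{"method": "arm_command", "body": {"series": [[0,[0,-4,0],[0,0,0]],[0,[0,-3,0],[0,0,0]],[0,[0,0,0],[0,0,0]],[0,[0,0,0],[0,0,0]],[0,[0,0,0],[0,0,0]]]}}

```text
t: 27.45
eef_pos: [0.4848, 0.0032, 0.2566]
tcp_rot: [3.141, -0.0, 0.282]
force: [0.3, 0.1, 0.3]
gripper_width: 0.997
grip_force: 0.0
```

```bash
python3 - <<'E'
from h import *
T=capture("top");S=capture("side");cr=lambda i,x,y,w,k:cv2.resize(i[y:y+w*3//4,x:x+w],(400,300),interpolation=cv2.INTER_CUBIC)
t,s=T["frame"],S["frame"]
a=np.vstack([np.hstack([cr(t,330,165,80,5),cr(s,280,200,100,4)]),np.hstack([cr(t,160,150,110,5),cr(s,230,90,100,5)])]);cv2.imwrite("pics/g8.png",np.uint8(np.clip(1.5*a.astype(float),0,255)))
for n,c in(("top",T),("side",S)):
    f=c["frame"].astype(int);m=(f.max(2)-f.min(2)<14)&(f.max(2)>(55 if n=="top" else 70))&(f.max(2)<(85 if n=="top" else 110))
    p=(379,197) if n=="top" else (334,221);w=np.zeros_like(m);w[p[1]-6:p[1]+7,p[0]-8:p[0]+9]=1
    q=pts(blob(m&w,p));print(n,q.mean(0),len(q))
E
python3 tg.py
```

```text
top [372.66666667 191.16666667] 6
side [334.5 216. ] 4
[-0.028  0.006 -0.02 ] [ 0.1 -0.8 -0.2] 0.281
[31, 28, 34, 43, 51, 54, 54, 53, 52, 53, 61, 78, 98, 116, 129, 135, 136, 134]
```

View pics/g8.png

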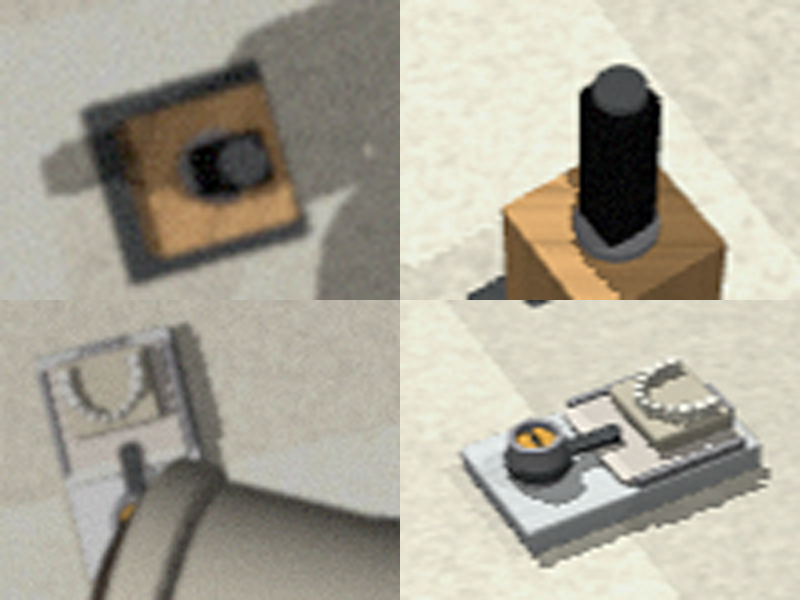

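The driver stands upright with its bolster on the block, at about (620,240) in the side half. The tongue is still over the plate and the model hasn't moved. Handing in.

```bash
python3 -c "
from rig import hand_in;print(hand_in())"
```

```text
the job is handed in; nothing more can be done
None
```

The screw is turned to its stop with the tongue over the model's plate, the driver is back upright in its stand, and the job was handed in at about 28 s; the verdict was not shown.

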